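Find the empty lane of the return box and open its flap

ROBOT

A 7-joint arm with a two-finger parallel gripper is mounted at the origin on a cart in front of the work surface, level with it; the furniture and walls round the work are solid. World frame = base frame: x ahead of the robot, y to its left, z up, the work surface at z = 0. Lengths are in m, angles in rad, forces in N, time in s.
With the tool pointing down it reaches from about 0.35 to 0.9 m from the base axis. Payload 8.1 kg.
Tool frame: the origin (TCP) lies at the very end of the fingers, on their centre line; the grasp point (between the pads) lies 19 mm behind it; x points along the fingers, y is the direction in which the jaws open and shut, and the axes are right-handed (so a half turn about x gives the same grasp; the last joint's range is limited). The gripper opens to 92 mm and grips with 3 to 60 N. Pads are 19 mm wide; open, the fingers measure 130 mm over their backs; the gripper's body (75 mm by 190 mm) begins 47 mm behind the grasp point.
Start: joints at [1.233, 0.434, 0.025, 1.573, -0.012, 1.134, -0.075], TCP at [0.145, -0.608, 0.192] pointing down, gripper open.
Joint ranges: [-2.62, 2.62], [-0.44, 2.09], [-1.27, 1.32], [0.08, 2.57], [-1.32, 4.46], [0.12, 2], [-2.74, 2.74]. Speed limits (rad/s): [2.22, 2.22, 3.01, 3.01, 3.14, 3.14, 3.14].

INTERFACE

Orientations are given as a rotation vector (axis times angle).
In Python, from cell import * gives the robot as it stands.
- The arm moves only by the shell command python3 -m handwheel 'ROWS' [FORCE]. ROWS is JSON, a list of rows, each a list of 7 numbers: the opening, from 0 (shut) to 1 (fully open), then the shift along the tool's x, y, z in m, then the turn, a rotation vector about the tool's x, y, z in rad. A call has 1 to 10 rows; each row shifts and turns the commanded pose from where the row before left it, along the tool's axes as they then stand; what a row does not reach is not made up. A row lasts 1/10 s, in which the tool goes at most 50 mm and 8.59 degrees, less where a joint would pass 70% of its speed; a pose out of reach is approached as far as the arm can. A call is refused whole if a number of a shift passes 0.05 or a number of a turn 0.15, either way. A call with a gripper value outside its range is refused whole. The fingers move at their own pace and stop on an object; FORCE is the grip in N (left out, the last holds). Time passes only in rows, so rows that do not move let the fingers close. It gives the time, the measured TCP pose, the force and the opening at its end, in the units of the state.
- observe(): the state, without advancing time (a new reading comes with each control period).
- get_image(name): name is "scene" or "top" or "wrist"; returns (picture, depth): 420x560x3 uint8, blue, green, red; 420x560 float32, m along the optical axis (not along the pixel's ray), 0 where there is no reading.
- get_calibration(name): a dict with "camera_matrix" (3x3 intrinsics, pixels), "pose" (4x4, takes a point from camera to world coordinates). Camera axes: x right, y down, z forward; pixel columns grow to the right and rows downward; lengths in m; the calibration is good to about 2 mm. A picture is of the moment at which its call begins: read the wrist's pose just before it. get_calibration takes no time and is no camera call; for the wrist camera it gives the pose at the moment of the call.
- sign_off(): hands the job in, once; it reports no verdict.
The state is a dict: "clock": time; "joints": joint angles; "dq": joint speeds; "joint_efforts": joint torques, N m; "position": TCP position; "ee_rot": TCP orientation; "force": force on the tool from outside, world axes, zero at the start; "ft_torque": the same for the moment, N m; "width": opening from 0.0 (shut) to 1.0 (fully open).
Only numpy, scipy, OpenCV 4.12 (cv2) and the standard library are available. Lean on these libraries where they do the work, as an engineer would, in place of code of your own. Each camera call takes 0.05 s, during which the arm holds its last target. There are 200 camera calls.

TASK

Three lanes of the grey return box are full, so their flaps sit firm; one lane is empty, but the four flaps look alike. Press the ribbed near half of the flaps gently with the fingertips, one after another, to find the one that rocks, then push that half on down into its lane until the flap stands fully open, and leave it open. Pick nothing up, and leave the things on and around the box where they are.

Things in the scene. Friction and masses are not known exactly. Their poses are not given: they have to be found in the camera images.
- return_box: Grey metal box, fixed, 150 (x) by 326 (y) by 90 mm high. Origin: centre of underside; x away from the robot, y left. Four flaps along y, 78 mm apart; each lane mouth 96 (x) by 72 (y) mm, centred 13 mm in front (-x) of the origin, 80 mm deep; 6 mm partitions; 40 mm ledge behind. Full lanes end 1 mm under the flap; the empty lane holds one 10 mm cassette on its floor.
- flap_1 (a joint): Tilt of the flap leftmost (at the box's +y end), rad: 0 shut, 1.05 fully open at its stop. Aluminium, 93 (x) by 69 (y) by 4 mm, top 1 mm below the box top. Pivots on its middle line (along box y): near half goes down, far half rises. Empty lane: turns at about 2 to 3 N on the ribs and stays where left. Full lane: gives about 0.03 rad, then firm.
- flap_1_push (a point): Point on the top face of that flap (leftmost (at the box's +y end)), in the middle of its ribbed near half, 31 mm in front of its pivot line; moves with the flap.
- flap_2 (a joint): Tilt of the flap second from the left, rad: 0 shut, 1.05 fully open at its stop. Aluminium, 93 (x) by 69 (y) by 4 mm, top 1 mm below the box top. Pivots on its middle line (along box y): near half goes down, far half rises. Empty lane: turns at about 2 to 3 N on the ribs and stays where left. Full lane: gives about 0.03 rad, then firm.
- flap_2_push (a point): Point on the top face of that flap (second from the left), in the middle of its ribbed near half, 31 mm in front of its pivot line; moves with the flap.
- flap_3 (a joint): Tilt of the flap third from the left, rad: 0 shut, 1.05 fully open at its stop. Aluminium, 93 (x) by 69 (y) by 4 mm, top 1 mm below the box top. Pivots on its middle line (along box y): near half goes down, far half rises. Empty lane: turns at about 2 to 3 N on the ribs and stays where left. Full lane: gives about 0.03 rad, then firm.
- flap_3_push (a point): Point on the top face of that flap (third from the left), in the middle of its ribbed near half, 31 mm in front of its pivot line; moves with the flap.
- flap_4 (a joint): Tilt of the flap rightmost (at the box's -y end), rad: 0 shut, 1.05 fully open at its stop. Aluminium, 93 (x) by 69 (y) by 4 mm, top 1 mm below the box top. Pivots on its middle line (along box y): near half goes down, far half rises. Empty lane: turns at about 2 to 3 N on the ribs and stays where left. Full lane: gives about 0.03 rad, then firm.
- flap_4_push (a point): Point on the top face of that flap (rightmost (at the box's -y end)), in the middle of its ribbed near half, 31 mm in front of its pivot line; moves with the flap.
- forceps: Bystander, loose: steel forceps, 122 mm long, 13 mm wide, 9 mm high, lying on the back ledge of the return box. Origin: centre of its underside. To be left alone.
- moisture_tin_0: Bystander, loose: open aluminium tin, 60 mm across, 26 mm high, on the worktop just behind the return box. Origin: centre of its underside. To be left alone.
- moisture_tin_1: Bystander, loose: open aluminium tin, 60 mm across, 26 mm high, on the worktop just behind the right part of the return box. Origin: centre of its underside. To be left alone.
- sample_jar_2: Bystander, loose: sample jar with a screw lid, 56 mm across, 73 mm high, on the worktop just behind the return box. Origin: centre of its underside. To be left alone.
- petri_dish_0: Bystander, loose: clear petri dish, 69 mm across, 15 mm high, on the worktop to the left of the return box. Origin: centre of its underside. To be left alone.

How it is judged:
By the outcome, as a careful person would: the job done as asked, in the order asked, and still so for the second after the job is handed in, with the robot touching nothing.
It also fails if it takes over 48 s, if anything falls off the work surface, if the arm or the gripper's body presses on something with over 40 N, if the wrist force passes 120 N, or if a joint passes its speed limit or range.

## Working session

There is one attempt and no reset: what is moved stays moved. The work goes in short steps, Python scripts to look and compute and a shell command to move; the robot and the scene stay as the last step left them, time stands still between calls to the robot, and variables do not carry over. Pictures are saved under pics/ and viewed, about 8 in all and at most 12, crops included, and the job is handed in when it is done.

```bash
mkdir -p pics
python3 - <<'E'
from cell import *
import cv2,numpy as np
s=observe();print(s)
for n in("top","scene"):
    im,d=get_image(n);c=get_calibration(n);cv2.imwrite(f"pics/{n}0.png",im);np.savez(f"pics/{n}0.npz",im=im,d=d,K=c["camera_matrix"],T=c["pose"])
    print(n,c)
E
```

```text
{'clock': 0.0, 'joints': array([ 1.2333822 ,  0.43520943,  0.0249736 ,  1.57413052, -0.01158303,
        1.13396669, -0.07508891]), 'dq': array([ 0.00038161,  0.00107573, -0.00141026, -0.0001576 ,  0.00030199,
        0.00112666,  0.00011286]), 'joint_efforts': array([ 1.13356066e-04, -6.67849231e+01,  9.84904803e-01, -3.14457178e+01,
       -6.04145718e-02,  4.27598739e-02,  1.59487986e-04]), 'position': array([ 0.14521283, -0.60730767,  0.19124051]), 'ee_rot': array([ 2.09723073,  0.24897189, -2.09794824]), 'force': array([-0.07383631,  0.31405096, -0.238011  ]), 'ft_torque': array([0.0477954 , 0.02660325, 0.00324266]), 'width': 0.9969212228597754}
top {'camera_matrix': array([[465.11156483,   0.        , 276.09319842],
       [  0.        , 465.11156483, 207.07624349],
       [  0.        ,   0.        ,   1.        ]]), 'pose': array([[-2.15018632e-02, -9.98946461e-01,  4.05418162e-02,
         4.91177888e-01],
       [-9.99767041e-01,  2.15603873e-02,  1.00682368e-03,
         3.20571908e-02],
       [-1.87986021e-03, -4.05107230e-02, -9.99177335e-01,
         1.11622653e+00],
       [ 0.00000000e+00,  0.00000000e+00,  0.00000000e+00,
         1.00000000e+00]])}
scene {'camera_matrix': array([[463.99045407,   0.        , 274.98115289],
       [  0.        , 463.99045407, 206.60419379],
       [  0.        ,   0.        ,   1.        ]]), 'pose': array([[ 0.76542553, -0.47655147,  0.43246092,  0.15518202],
       [-0.64351742, -0.56366821,  0.51784503, -0.43035886],
       [-0.00301534, -0.67466795, -0.73811521,  0.75558633],
       [ 0.        ,  0.        ,  0.        ,  1.        ]])}
```

View pics/top0.png

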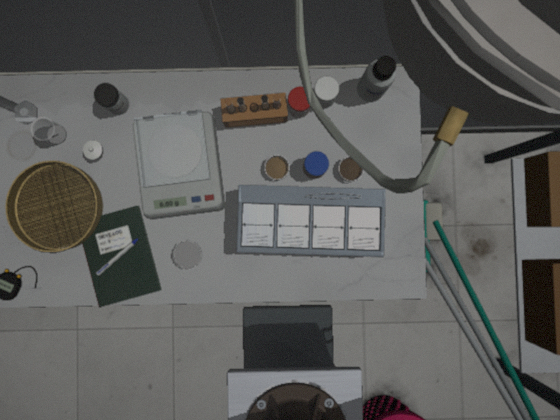

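View pics/scene0.png

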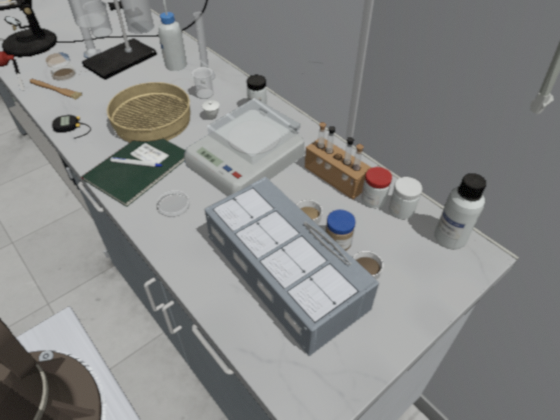

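The top view shows the box (cols 238-384, rows 185-256) with four white flaps. The forceps are on the back ledge (~row 196), and the tins and jar sit behind at row ~167. A hose hangs at right. Next I'll measure the box and the hose height.

Run:
```python
import numpy as np,cv2
z=np.load("pics/top0.npz");im,d,K,T=z["im"],z["d"],z["K"],z["T"]
v,u=np.mgrid[:420,:560]
P=np.stack([(u-K[0,2])/K[0,0]*d,(v-K[1,2])/K[1,1]*d,d],-1)@T[:3,:3].T+T[:3,3]
def ray(uv,h):
    r=T[:3,:3]@np.linalg.inv(K)@np.array([uv[0],uv[1],1.]);return T[:3,3]+r*(h-T[2,3])/r[2]
m=((abs(P[...,2]-.09)<.008)&(P[...,0]>.3)&(v>175)&(v<262)&(u>228)&(u<392)&(d>0)).astype(np.uint8)
m=cv2.morphologyEx(m,cv2.MORPH_OPEN,np.ones((5,5)))
c=max(cv2.findContours(m,0,1)[0],key=cv2.contourArea);r=cv2.minAreaRect(c)
print(r,[ray(p,.09).round(4) for p in cv2.boxPoints(r)],"z med",np.median(P[m>0][:,2]))
c0=ray(r[0],.09);print("centre",c0)
w=((im.min(-1)>120)&(m>0)).astype(np.uint8)
n,l,st,ce=cv2.connectedComponentsWithStats(w)
for i in range(1,n):
    if st[i,4]>150:print(st[i],ray(ce[i],.089).round(4))
for p in[(300,60),(320,120),(360,160),(400,188),(430,170),(455,125),(380,75),(316,165),(330,50),(480,40)]:print(p,P[p[1],p[0]].round(3))
cv2.imwrite("pics/crop.png",cv2.resize(im[175:265,225:400],None,fx=4,fy=4,interpolation=2))
```

```text
((311.08587646484375, 220.75267028808594), (147.7716064453125, 67.90435028076172), 1.7899105548858643) [array([0.435, 0.123, 0.09 ]), array([0.5846, 0.1156, 0.09  ]), array([ 0.5673, -0.2107,  0.09  ]), array([ 0.4179, -0.2014,  0.09  ])] z med 0.09009910626802853
centre [ 0.50097385 -0.04341068  0.09      ]
[ 242  204   32   43 1250] [0.4948 0.0748 0.089 ]
[ 278  205   31   43 1248] [ 0.4906 -0.003   0.089 ]
[ 313  206   32   43 1257] [ 0.4866 -0.0812  0.089 ]
[ 348  207   32   43 1247] [ 0.4825 -0.1594  0.089 ]
(300, 60) [ 0.7   -0.002  0.537]
(320, 120) [ 0.616 -0.022  0.567]
(360, 160) [ 0.558 -0.056  0.632]
(400, 188) [ 0.522 -0.077  0.706]
(430, 170) [ 0.534 -0.093  0.74 ]
(455, 125) [ 0.57  -0.113  0.743]
(380, 75) [ 0.801 -0.19   0.157]
(316, 165) [ 0.627 -0.059  0.072]
(330, 50) [ 0.878 -0.094  0.102]
(480, 40) [ 0.57  -0.058  0.917]
```

View pics/crop.png

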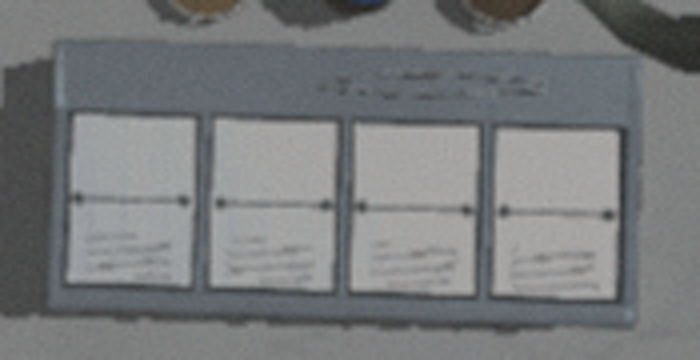

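The crop shows the ribbed halves on the near (lower) side, and the forceps on the right part of the ledge. The sizes fit: 327 x 150 mm and 78 mm spacing. Next I'll work out the moves in tool axes and check how high the hose is.

```bash
cat > h.py <<'E'
from cell import *
import numpy as np
from scipy.spatial.transform import Rotation as R
C=np.array([[.4948,.0748],[.4906,-.003],[.4866,-.0812],[.4825,-.1594]])
ax=np.array([.9986,-.0525])
def go(t,s=None):
    s=s or observe();r=R.from_rotvec(s["ee_rot"])
    print("tool shift",r.inv().apply(np.array(t)-s["position"]).round(4))
def push(i,off=.031):return C[i-1]-off*ax
E
python3 - <<'E'
from h import *
s=observe();r=R.from_rotvec(s["ee_rot"]);print(r.as_matrix().round(3))
for i in(1,2,3,4):print(push(i).round(4))
# target: tool x down, tool y along +-box y
by=np.array([.0525,.9986,0])
for sg in(1,-1):
    y=sg*by;x=np.array([0,0,-1.]);M=np.column_stack([x,y,np.cross(x,y)])
    print(sg,(r.inv()*R.from_matrix(M)).as_rotvec().round(3))
go([*push(4),.15])
z=np.load("pics/top0.npz");d,K,T=z["d"],z["K"],z["T"]
v,u=np.mgrid[:420,:560]
P=np.stack([(u-K[0,2])/K[0,0]*d,(v-K[1,2])/K[1,1]*d,d],-1)@T[:3,:3].T+T[:3,3]
m=(P[...,2]>.3)&(d>0);Q=P[m]
for a in np.arange(.3,1,.1):
    k=(Q[:,2]>a)&(Q[:,2]<a+.1)
    if k.any():print(a.round(1),k.sum(),Q[k].min(0).round(2),Q[k].max(0).round(2))
E
```

```text
[[-0.     0.233 -0.973]
 [ 0.001 -0.973 -0.233]
 [-1.    -0.001  0.   ]]
[0.4638 0.0764]
[ 0.4596 -0.0014]
[ 0.4556 -0.0796]
[ 0.4515 -0.1578]
1 [-2.854e+00 -2.000e-03  0.000e+00]
-1 [0.287 0.    0.001]
tool shift [ 0.0418 -0.366  -0.4025]
0.3 4325 [ 0.87 -0.17  0.3 ] [0.88 0.52 0.36]
0.5 1408 [ 0.58 -0.05  0.52] [0.78 0.   0.6 ]
0.6 828 [ 0.52 -0.08  0.6 ] [ 0.59 -0.04  0.7 ]
0.7 6577 [ 0.52 -0.18  0.7 ] [ 0.68 -0.06  0.8 ]
0.8 5319 [ 0.56 -0.16  0.8 ] [ 0.64 -0.05  0.85]
0.9 8354 [ 0.54 -0.09  0.91] [ 0.59 -0.04  0.94]
```

```bash
python3 -m handwheel '[[0,0,0,0,0.144,0,0],[0,0,0,0,0.143,0,0],[0,0,-0.033,-0.02,0,0,0],[0,0,-0.033,-0.02,0,0,0],[0,0,-0.033,-0.02,0,0,0],[0,0,-0.033,-0.02,0,0,0],[0,0,-0.033,-0.02,0,0,0],[0,0,-0.033,-0.02,0,0,0],[0,0,-0.033,-0.02,0,0,0],[0,0,-0.033,-0.02,0,0,0]]' 10
python3 -m handwheel '[[0,0,-0.033,-0.02,0,0,0],[0,0,-0.033,-0.02,0,0,0],[0,0.015,-0.033,-0.02,0,0,0],[0,0.015,-0.033,-0.02,0,0,0],[0,0.015,-0.033,-0.02,0,0,0],[0,0.015,-0.033,-0.02,0,0,0],[0,0,0,0,0,0,0],[0,0,0,0,0,0,0]]'
python3 - <<'E'
from h import *
s=observe();print(s["clock"],s["position"],s["force"],s["width"],s["joints"].round(2));print(R.from_rotvec(s["ee_rot"]).as_matrix().round(3));go([*push(4),.095],s)
E
```

```text
clock: 1.1
position: [0.3194, -0.351, 0.1919]
ee_rot: [-2.195, 0.057, 2.195]
force: [0.2, -0.1, -0.3]
width: 0.18
clock: 1.9
position: [0.4489, -0.1603, 0.1315]
ee_rot: [-2.194, 0.054, 2.198]
force: [-0.3, -0.2, -0.0]
width: 0.006
1.9 [ 0.44890497 -0.16034941  0.13147992] [-0.3351356  -0.20384953 -0.03163048] 0.005885416676625332 [ 0.4   0.28 -0.21  1.99  0.07  0.89 -1.46]
[[-0.002 -0.05  -0.999]
 [ 0.    -0.999  0.05 ]
 [-1.    -0.     0.002]]
tool shift [ 0.0365 -0.0027 -0.0026]
```

```bash
H="python3 -m handwheel"
python3 -m handwheel '[[0,0.012,-0.003,-0.003,0,0,0],[0,0.012,0,0,0,0,0],[0,0.012,0,0,0,0,0],[0,0,0,0,0,0,0]]'
python3 -m handwheel '[[0,0.003,0,0,0,0,0],[0,0.001,0,0,0,0,0],[0,0,0,0,0,0,0]]'
python3 -m handwheel '[[0,0.001,0,0,0,0,0],[0,0.001,0,0,0,0,0],[0,0,0,0,0,0,0]]'
```

```text
clock: 2.3
position: [0.4505, -0.1586, 0.094]
ee_rot: [-2.19, 0.058, 2.198]
force: [-0.7, 0.2, -0.4]
width: 0.006
clock: 2.6
position: [0.4524, -0.1584, 0.0922]
ee_rot: [-2.195, 0.058, 2.195]
force: [-1.0, -0.0, 0.6]
width: 0.006
clock: 2.9
position: [0.4523, -0.1583, 0.09]
ee_rot: [-2.195, 0.057, 2.195]
force: [0.1, 0.1, 0.2]
width: 0.005
```

```bash
python3 -m handwheel '[[0,0.001,0,0,0,0,0],[0,0,0,0,0,0,0]]'
python3 -m handwheel '[[0,0.001,0,0,0,0,0],[0,0,0,0,0,0,0]]'
python3 -m handwheel '[[0,0.001,0,0,0,0,0],[0,0,0,0,0,0,0]]'
```

```text
clock: 3.1
position: [0.4522, -0.1583, 0.0889]
ee_rot: [-2.195, 0.057, 2.195]
force: [0.4, -0.1, 0.4]
width: 0.006
clock: 3.3
position: [0.4522, -0.1583, 0.0879]
ee_rot: [-2.195, 0.057, 2.195]
force: [0.2, 0.1, 0.0]
width: -0.002
clock: 3.5
position: [0.4522, -0.1583, 0.0869]
ee_rot: [-2.195, 0.057, 2.195]
force: [0.1, -0.6, -0.9]
width: 0.004
```

```bash
python3 -m handwheel '[[0,0.001,0,0,0,0,0],[0,0,0,0,0,0,0]]'
python3 -m handwheel '[[0,0.001,0,0,0,0,0],[0,0,0,0,0,0,0]]'
python3 -m handwheel '[[0,0.001,0,0,0,0,0],[0,0,0,0,0,0,0]]'
```

```text
clock: 3.7
position: [0.4522, -0.1583, 0.0859]
ee_rot: [-2.195, 0.057, 2.195]
force: [-0.1, 0.5, 0.4]
width: 0.005
clock: 3.9
position: [0.4522, -0.1583, 0.0849]
ee_rot: [-2.195, 0.057, 2.195]
force: [-0.2, 0.1, 0.1]
width: 0.003
clock: 4.1
position: [0.4522, -0.1583, 0.0839]
ee_rot: [-2.195, 0.057, 2.195]
force: [0.5, 0.1, -0.2]
width: 0.007
```

Run:
```python
from cell import *
import cv2,numpy as np
a,d=get_image("scene");b,_=get_image("wrist");cv2.imwrite("pics/s1.png",np.hstack([cv2.resize(a[160:370,190:400],(600,600),interpolation=2)[:, :],])) ;cv2.imwrite("pics/w1.png",b)
```

```text
(no output)
```

View pics/s1.png

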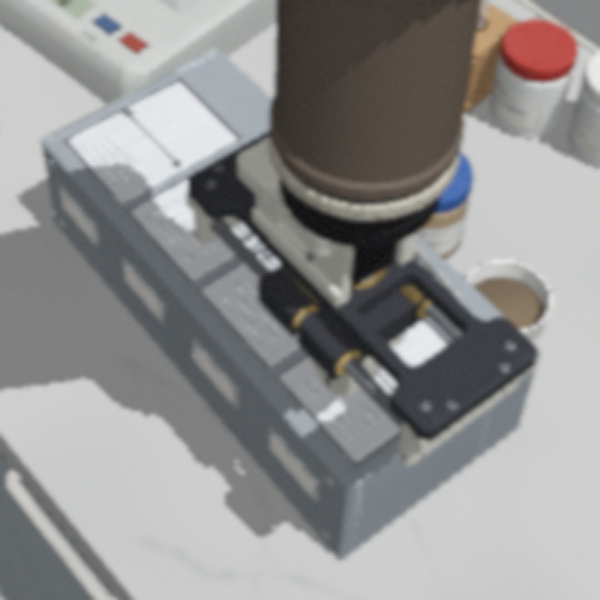

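View pics/w1.png

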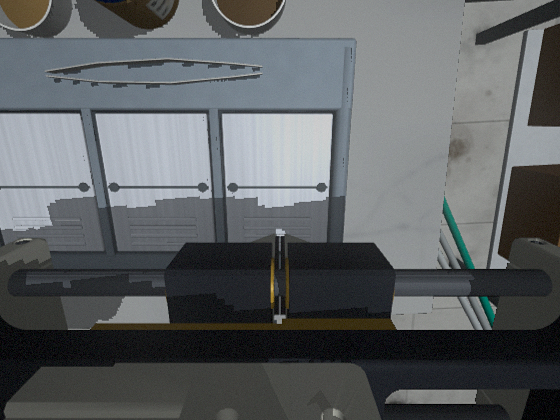

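The wrist view shows flap 4 apparently level and similar to flap 3, with the tips hidden behind the finger blocks at col 280. I'll project the TCP and the box into this view to check.

Run:
```python
from h import *
import cv2
s=observe()
for n in("wrist","scene"):
    c=get_calibration(n);K,T=c["camera_matrix"],np.linalg.inv(c["pose"])
    def pr(p):
        q=K@(T[:3,:3]@np.array(p)+T[:3,3]);return (q[:2]/q[2]).round(1)
    print(n,c["pose"].round(3).tolist())
    print("tcp",pr(s["position"]),"push4",pr([*push(4),.089]))
    ay=np.array([.0525,.9986])
    for i in(3,4):print(i,"flap corners",[pr([*(C[i-1]+a*.0465*ax+b*.0345*ay),.089]) for a in(-1,1) for b in(-1,1)])
    print("box right-back corner",pr([.5673,-.2107,.09]),"front right",pr([.4179,-.2014,.09]))
```

```text
wrist [[-0.052, -0.96, -0.275, 0.526], [-0.999, 0.05, 0.014, -0.163], [-0.0, 0.275, -0.961, 0.276], [0.0, 0.0, 0.0, 1.0]]
tcp [278.  229.4] push4 [277.2 233.1]
3 flap corners [array([214.7, 253.7]), array([116.3, 253.6]), array([205.6, 115.1]), array([ 93., 115.])]
4 flap corners [array([326.5, 253.8]), array([228. , 253.7]), array([333.4, 115.2]), array([220.8, 115.1])]
box right-back corner [358.9  40.4] front right [340.9 274.7]
scene [[0.765, -0.477, 0.432, 0.155], [-0.644, -0.564, 0.518, -0.43], [-0.003, -0.675, -0.738, 0.756], [0.0, 0.0, 0.0, 1.0]]
tcp [308.  302.5] push4 [307.5 301. ]
3 flap corners [array([283.7, 287.6]), array([259.7, 260.9]), array([325.5, 260.3]), array([300.7, 235.9])]
4 flap corners [array([314. , 321.3]), array([287.1, 291.5]), array([356.5, 290.8]), array([329. , 263.8])]
box right-back corner [379.3 282.9] front right [310.7 331.5]
```

```bash
python3 -m handwheel '[[0,0.001,0,0,0,0,0],[0,0,0,0,0,0,0]]'
python3 -m handwheel '[[0,0.001,0,0,0,0,0],[0,0,0,0,0,0,0]]'
python3 - <<'E'
from h import *
import cv2
s=observe();print(s["position"],s["force"],s["joint_efforts"])
b,d=get_image("wrist");cv2.imwrite("pics/w2.png",b)
c=get_calibration("wrist");K,T=c["camera_matrix"],c["pose"]
for p in[(150,130),(150,150),(150,170),(150,210),(150,240),(250,130),(250,150),(250,170),(310,130),(310,150),(310,210),(310,230),(243,230),(345,200),(214,160),(280,235),(60,130),(60,230)]:
    z=np.median(d[p[1]-2:p[1]+3,p[0]-2:p[0]+3]);q=T[:3,:3]@(np.linalg.inv(K)@[*p,1.]*z)+T[:3,3];print(p,q.round(4))
E
```

```text
clock: 4.4
position: [0.4522, -0.1583, 0.0829]
ee_rot: [-2.195, 0.057, 2.195]
force: [0.2, -0.1, -0.8]
width: 0.007
clock: 4.6
position: [0.4522, -0.1583, 0.0819]
ee_rot: [-2.195, 0.057, 2.195]
force: [0.5, -0.2, 0.4]
width: 0.003
[ 0.45224918 -0.1582622   0.08192482] [ 0.54898008 -0.18551669  0.44933535] [-9.41623788e-03 -5.21045351e+01 -1.59135830e+00 -2.40817112e+01
 -1.03494982e-02 -1.22062988e-01 -8.04071606e-03]
(150, 130) [ 0.5242 -0.0831  0.0884]
(150, 150) [ 0.5121 -0.0811  0.0886]
(150, 170) [ 0.4995 -0.0788  0.0884]
(150, 210) [ 0.4729 -0.0742  0.0885]
(150, 240) [ 0.4517 -0.0706  0.0888]
(250, 130) [ 0.521  -0.1447  0.0887]
(250, 150) [ 0.5088 -0.1437  0.0884]
(250, 170) [ 0.4962 -0.1427  0.0884]
(310, 130) [ 0.5191 -0.1816  0.0888]
(310, 150) [ 0.5069 -0.1814  0.0884]
(310, 210) [ 0.4674 -0.1804  0.0885]
(310, 230) [ 0.4532 -0.1801  0.0883]
(243, 230) [ 0.4556 -0.1347  0.0885]
(345, 200) [ 0.4731 -0.2037  0.0883]
(214, 160) [ 0.5039 -0.1207  0.0896]
(280, 235) [ 0.4509 -0.1596  0.0893]
(60, 130) [ 0.527  -0.0277  0.0884]
(60, 230) [ 0.4621 -0.0109  0.0887]
```

Run:
```python
from h import *
import cv2
b,d=get_image("wrist");cv2.imwrite("pics/w3.png",cv2.resize(b[210:340,150:410],None,fx=3,fy=3,interpolation=2))
c=get_calibration("wrist");K,T=c["camera_matrix"],c["pose"]
for r in range(222,330,6):
  o=[]
  for p in[(262,r),(274,r),(280,r),(286,r)]:
    z=d[p[1],p[0]];q=T[:3,:3]@(np.linalg.inv(K)@[*p,1.]*z)+T[:3,3];o.append(q.round(3).tolist() if z else 0)
  print(r,o)
```

```text
222 [[0.461, -0.148, 0.089], [0.46, -0.156, 0.089], [0.46, -0.16, 0.089], [0.46, -0.164, 0.089]]
228 [[0.457, -0.148, 0.089], [0.456, -0.156, 0.09], [0.456, -0.16, 0.089], [0.456, -0.164, 0.089]]
234 [[0.452, -0.147, 0.088], [0.463, -0.157, 0.116], [0.452, -0.16, 0.089], [0.463, -0.164, 0.117]]
240 [[0.463, -0.15, 0.125], [0.463, -0.157, 0.126], [0.461, -0.16, 0.122], [0.463, -0.163, 0.125]]
246 [[0.488, -0.156, 0.189], [0.463, -0.157, 0.134], [0.461, -0.16, 0.13], [0.462, -0.163, 0.133]]
252 [[0.489, -0.156, 0.194], [0.463, -0.157, 0.14], [0.462, -0.16, 0.138], [0.463, -0.163, 0.141]]
258 [[0.488, -0.156, 0.198], [0.463, -0.157, 0.148], [0.461, -0.16, 0.143], [0.486, -0.163, 0.194]]
264 [[0.489, -0.156, 0.202], [0.484, -0.159, 0.194], [0.46, -0.16, 0.149], [0.486, -0.163, 0.197]]
270 [[0.488, -0.157, 0.204], [0.483, -0.159, 0.196], [0.483, -0.161, 0.195], [0.485, -0.163, 0.199]]
276 [[0.487, -0.156, 0.205], [0.482, -0.159, 0.197], [0.482, -0.161, 0.198], [0.484, -0.163, 0.201]]
282 [[0.485, -0.156, 0.205], [0.481, -0.159, 0.198], [0.481, -0.161, 0.199], [0.482, -0.163, 0.201]]
288 [[0.484, -0.156, 0.206], [0.48, -0.159, 0.2], [0.479, -0.161, 0.199], [0.481, -0.163, 0.203]]
294 [[0.482, -0.156, 0.206], [0.478, -0.159, 0.2], [0.478, -0.161, 0.2], [0.48, -0.163, 0.203]]
300 [[0.48, -0.156, 0.206], [0.475, -0.159, 0.199], [0.445, -0.159, 0.154], [0.478, -0.162, 0.203]]
306 [[0.478, -0.156, 0.205], [0.472, -0.159, 0.198], [0.331, -0.154, -0.001], [0.475, -0.162, 0.202]]
312 [[0.476, -0.156, 0.206], [0.444, -0.156, 0.163], [0.324, -0.153, -0.0], [0.454, -0.162, 0.176]]
318 [[0.474, -0.156, 0.205], [0.316, -0.146, -0.001], [0.316, -0.153, -0.002], [0.451, -0.162, 0.176]]
324 [[0.474, -0.156, 0.208], [0.474, -0.159, 0.208], [0.474, -0.161, 0.208], [0.473, -0.162, 0.208]]
```

View pics/w3.png

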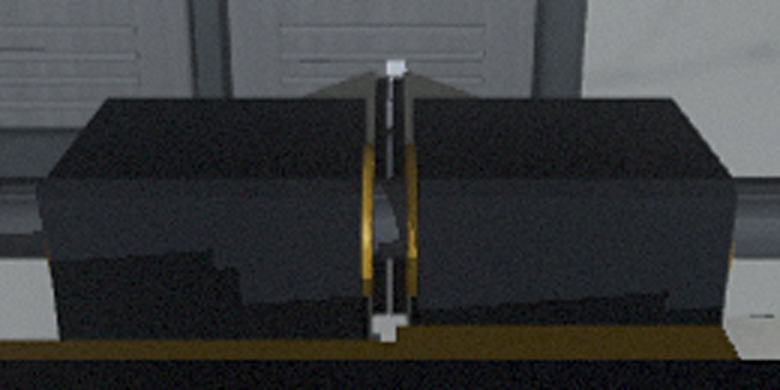

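The visible finger front ends near z≈0.116, so the tips may not be at the reported height. I'll lower further in small steps and watch the force.

```bash
for k in 1 2 3; do :; done
python3 -m handwheel '[[0,0.001,0,0,0,0,0],[0,0,0,0,0,0,0]]'|grep -E "pos|force"
python3 -m handwheel '[[0,0.001,0,0,0,0,0],[0,0,0,0,0,0,0]]'|grep -E "pos|force"
python3 -m handwheel '[[0,0.001,0,0,0,0,0],[0,0,0,0,0,0,0]]'|grep -E "pos|force"
python3 - <<'E'
import cv2
from cell import *
a,d=get_image("scene");cv2.imwrite("pics/s2.png",cv2.resize(a[255:335,270:370],None,fx=7,fy=7,interpolation=2))
E
```

```text
position: [0.4522, -0.1583, 0.0809]
force: [0.0, 0.2, 0.2]
position: [0.4522, -0.1583, 0.0799]
force: [-0.7, 0.4, -0.5]
position: [0.4522, -0.1583, 0.0789]
force: [-0.4, -0.2, 0.7]
```

View pics/s2.png

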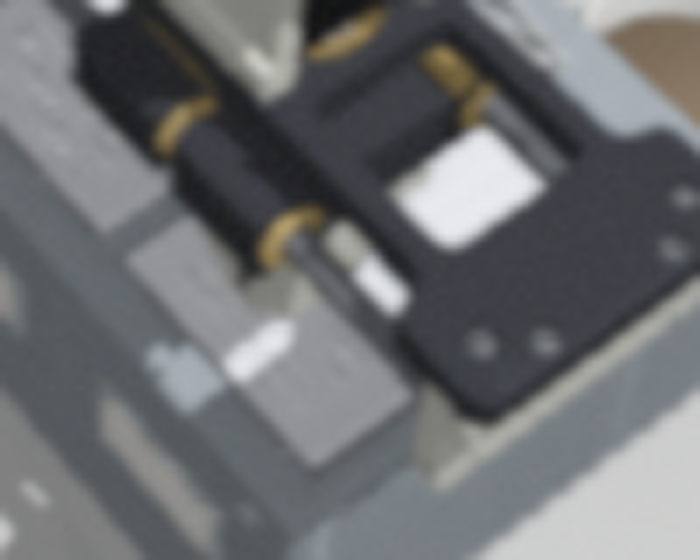

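The beige fingertip ends at about (309,299), still just above flap 4. I'll keep lowering.

```bash
python3 -m handwheel '[[0,0.001,0,0,0,0,0],[0,0.001,0,0,0,0,0],[0,0,0,0,0,0,0]]'|grep -E "pos|force"
python3 -m handwheel '[[0,0.001,0,0,0,0,0],[0,0.001,0,0,0,0,0],[0,0,0,0,0,0,0]]'|grep -E "pos|force"
python3 -m handwheel '[[0,0.001,0,0,0,0,0],[0,0.001,0,0,0,0,0],[0,0,0,0,0,0,0]]'|grep -E "pos|force"
```

```text
position: [0.4522, -0.1583, 0.0769]
force: [-0.3, -0.4, 0.1]
position: [0.4522, -0.1583, 0.0749]
force: [0.7, 0.4, -0.1]
position: [0.4522, -0.1583, 0.0729]
force: [-0.0, 0.8, 0.0]
```

```bash
cat > flaps.py <<'E'
from h import *
import cv2,sys
def chk():
    s=observe();b,d=get_image("wrist");c=get_calibration("wrist");K,T=c["camera_matrix"],c["pose"]
    v,u=np.mgrid[:420,:560]
    P=np.stack([(u-K[0,2])/K[0,0]*d,(v-K[1,2])/K[1,1]*d,d],-1)@T[:3,:3].T+T[:3,3]
    print("t",s["clock"],s["position"].round(4),s["force"].round(2))
    q=P[...,:2]-0;ay=np.array([.0525,.9986])
    for i in range(4):
        X=(q-C[i])@ax;Y=(q-C[i])@ay
        o=[]
        for lo,hi in((-.04,-.02),(.02,.04)):
            m=(X>lo)&(X<hi)&(abs(Y)<.028)&(d>0)&(P[...,2]<.14);o.append((m.sum(),np.median(P[m][:,2]).round(4) if m.any() else None))
        print(i+1,o)
    X=(q-s["position"][:2])@ax;Y=(q-s["position"][:2])@ay
    m=(abs(X)<.02)&(abs(Y)<.03)&(P[...,2]>.093)&(P[...,2]<.14)&(d>0)
    if m.any():print("finger lowest",P[m][:,2].min(),P[m][P[m][:,2].argsort()[:4]].round(4))
    return b
E
python3 - <<'E'
from flaps import *
b=chk();cv2.imwrite("pics/w4.png",b)
E
```

```text
t 6.25 [ 0.4522 -0.1583  0.0729] [-0.03  0.78  0.03]
1 [(np.int64(0), None), (np.int64(0), None)]
2 [(np.int64(1646), np.float64(0.0888)), (np.int64(2057), np.float64(0.0885))]
3 [(np.int64(2250), np.float64(0.0888)), (np.int64(3189), np.float64(0.0885))]
4 [(np.int64(1601), np.float64(0.0889)), (np.int64(3192), np.float64(0.0885))]
finger lowest 0.1066107933592983 [[ 0.461  -0.1607  0.1066]
 [ 0.461  -0.1618  0.1067]
 [ 0.4613 -0.1589  0.107 ]
 [ 0.4614 -0.1601  0.1074]]
```

Run:
```python
from h import *
s=observe();p=s["position"]
a,d=get_image("scene");c=get_calibration("scene");K,T=c["camera_matrix"],c["pose"]
v,u=np.mgrid[:420,:560]
P=np.stack([(u-K[0,2])/K[0,0]*d,(v-K[1,2])/K[1,1]*d,d],-1)@T[:3,:3].T+T[:3,3]
ay=np.array([.0525,.9986]);q=P[...,:2]-p[:2];X=q@ax;Y=q@ay;Z=P[...,2]
m0=(d>0)&(abs(Y)<.12)&(abs(X)<.06)&(Z>.098)&(Z<.3)
for lo in np.arange(.098,.25,.008):
    m=m0&(Z>=lo)&(Z<lo+.008)
    if m.any():print(lo.round(3),m.sum(),"X",X[m].min().round(3),X[m].max().round(3),"Y",Y[m].min().round(3),Y[m].max().round(3))
m=m0&(abs(Y)<.022)&(X<.012)&(Z<.14);
for i in np.argsort(Z[m])[:8]:print(X[m][i].round(3),Y[m][i].round(3),Z[m][i].round(3),u[m][i],v[m][i])
```

```text
0.106 12 X -0.012 -0.009 Y -0.005 0.011
0.114 26 X -0.013 0.008 Y -0.017 0.013
0.122 25 X -0.013 0.009 Y -0.018 -0.007
0.13 18 X -0.013 0.006 Y -0.019 -0.011
0.138 7 X -0.012 0.004 Y -0.019 -0.015
0.146 1 X -0.007 -0.007 Y -0.02 -0.02
0.162 1 X -0.011 -0.011 Y -0.03 -0.03
0.17 94 X -0.038 0.035 Y -0.088 0.083
0.178 200 X -0.038 0.031 Y -0.088 0.084
0.186 527 X -0.038 0.027 Y -0.088 0.087
0.194 638 X -0.039 0.035 Y -0.094 0.091
0.202 294 X -0.039 0.036 Y -0.096 0.091
0.21 2173 X -0.039 0.036 Y -0.097 0.095
0.218 297 X -0.037 0.025 Y -0.093 0.088
0.226 198 X -0.026 0.025 Y -0.018 0.05
0.234 88 X -0.024 0.022 Y -0.018 0.047
0.242 42 X -0.024 -0.006 Y -0.018 0.036
-0.009 0.003 0.107 303 297
-0.012 -0.003 0.107 304 300
-0.011 0.005 0.108 301 296
-0.011 0.003 0.109 302 297
-0.01 -0.001 0.11 304 298
-0.011 0.006 0.11 301 295
-0.012 -0.005 0.111 305 300
-0.012 0.008 0.112 300 294
```

Both cameras agree that the real fingertips are at z=0.1066 with 0.0729 reported. The reported TCP is therefore about 34 mm too low, and the body-to-tip distance matches the data sheet. I expect contact at a reported z of about 0.055.

```bash
python3 -m handwheel '[[0,0.006,0,0,0,0,0],[0,0.006,0,0,0,0,0],[0,0.002,0,0,0,0,0],[0,0,0,0,0,0,0]]'|grep -E "pos|force"
python3 -m handwheel '[[0,0.001,0,0,0,0,0],[0,0.001,0,0,0,0,0],[0,0,0,0,0,0,0]]'|grep -E "pos|force"
python3 -m handwheel '[[0,0.001,0,0,0,0,0],[0,0,0,0,0,0,0]]'|grep -E "pos|force"
python3 -m handwheel '[[0,0.001,0,0,0,0,0],[0,0,0,0,0,0,0]]'|grep -E "pos|force"
```

```text
position: [0.4518, -0.1582, 0.0584]
force: [0.0, 0.5, 0.9]
position: [0.4523, -0.1583, 0.057]
force: [0.1, 0.5, -0.2]
position: [0.4523, -0.1583, 0.056]
force: [0.1, -0.1, 0.3]
position: [0.4523, -0.1583, 0.0549]
force: [0.3, 0.3, -0.1]
```

```bash
python3 -m handwheel '[[0,0.001,0,0,0,0,0],[0,0,0,0,0,0,0]]'|grep -E "pos|force"
python3 -m handwheel '[[0,0.001,0,0,0,0,0],[0,0,0,0,0,0,0]]'|grep -E "pos|force"
python3 - <<'E'
from flaps import *
chk()
E
```

```text
position: [0.4523, -0.1583, 0.054]
force: [-0.5, 0.9, 1.3]
position: [0.4524, -0.1583, 0.0538]
force: [-3.4, 2.1, 14.0]
t 7.85 [ 0.4524 -0.1583  0.0538] [-3.4   2.1  14.03]
1 [(np.int64(0), None), (np.int64(0), None)]
2 [(np.int64(493), np.float64(0.0886)), (np.int64(1321), np.float64(0.0884))]
3 [(np.int64(2603), np.float64(0.0887)), (np.int64(4004), np.float64(0.0884))]
4 [(np.int64(943), np.float64(0.0931)), (np.int64(4017), np.float64(0.0891))]
finger lowest 0.09300704514572841 [[ 0.4631 -0.1557  0.093 ]
 [ 0.4624 -0.1692  0.093 ]
 [ 0.463  -0.1568  0.0931]
 [ 0.4625 -0.1669  0.0931]]
```

Flap 4 is firm: 14 N after about 1 mm. On to flap 3.

```bash
python3 -m handwheel '[[0,-0.013,0,0,0,0,0],[0,0,-0.02,0,0,0,0],[0,0,-0.02,0,0,0,0],[0,0,-0.02,0,0,0,0],[0,0,-0.018,0,0,0,0],[0,0,0,0,0,0,0],[0,0.006,0,0,0,0,0],[0,0.004,0,0,0,0,0],[0,0,0,0,0,0,0]]'|grep -E "pos|force"
python3 -m handwheel '[[0,0.001,0,0,0,0,0],[0,0,0,0,0,0,0]]'|grep -E "pos|force"
python3 -m handwheel '[[0,0.001,0,0,0,0,0],[0,0,0,0,0,0,0]]'|grep -E "pos|force"
```

```text
position: [0.4557, -0.0814, 0.0552]
force: [-0.5, 0.1, -0.3]
position: [0.4563, -0.0808, 0.0549]
force: [-0.1, -0.2, 0.0]
position: [0.4564, -0.0807, 0.0541]
force: [-0.2, -0.6, 1.2]
```

```bash
python3 -m handwheel '[[0,0.001,0,0,0,0,0],[0,0,0,0,0,0,0]]'|grep -E "pos|force"
python3 - <<'E'
from flaps import *
chk()
E
```

```text
position: [0.4565, -0.0807, 0.0538]
force: [-4.2, -1.5, 13.4]
t 9.4 [ 0.4565 -0.0807  0.0538] [-4.24 -1.52 13.38]
1 [(np.int64(481), np.float64(0.0885)), (np.int64(1296), np.float64(0.0884))]
2 [(np.int64(2615), np.float64(0.0887)), (np.int64(4013), np.float64(0.0884))]
3 [(np.int64(916), np.float64(0.0939)), (np.int64(4058), np.float64(0.0891))]
4 [(np.int64(2404), np.float64(0.088)), (np.int64(4044), np.float64(0.0891))]
finger lowest 0.0930299613168403 [[ 0.4659 -0.0808  0.093 ]
 [ 0.4658 -0.0825  0.093 ]
 [ 0.4658 -0.0819  0.0931]
 [ 0.4668 -0.0853  0.0931]]
```

Flap 3 is firm too. On to flap 2.

```bash
python3 -m handwheel '[[0,-0.013,0,0,0,0,0],[0,0,-0.02,0,0,0,0],[0,0,-0.02,0,0,0,0],[0,0,-0.02,0,0,0,0],[0,0,-0.018,0,0,0,0],[0,0,0,0,0,0,0],[0,0.006,0,0,0,0,0],[0,0.004,0,0,0,0,0],[0,0.001,0,0,0,0,0],[0,0,0,0,0,0,0]]'|grep -E "pos|force"
python3 -m handwheel '[[0,0.001,0,0,0,0,0],[0,0,0,0,0,0,0]]'|grep -E "pos|force"
python3 -m handwheel '[[0,0.001,0,0,0,0,0],[0,0,0,0,0,0,0]]'|grep -E "pos|force"
python3 - <<'E'
from flaps import *
chk()
E
```

```text
position: [0.4601, -0.0033, 0.0546]
force: [-0.6, -0.3, -0.2]
position: [0.4604, -0.0029, 0.054]
force: [-0.0, -0.6, 1.6]
position: [0.4605, -0.0029, 0.0538]
force: [-4.5, -2.2, 13.5]
t 10.85 [ 0.4605 -0.0029  0.0538] [-4.48 -2.25 13.46]
1 [(np.int64(2644), np.float64(0.0887)), (np.int64(4027), np.float64(0.0884))]
2 [(np.int64(911), np.float64(0.094)), (np.int64(4066), np.float64(0.0891))]
3 [(np.int64(2389), np.float64(0.088)), (np.int64(4039), np.float64(0.0892))]
4 [(np.int64(746), np.float64(0.0879)), (np.int64(1578), np.float64(0.0891))]
finger lowest 0.09303083427467465 [[ 0.4708 -0.0087  0.093 ]
 [ 0.4698 -0.0053  0.0931]
 [ 0.4707 -0.0121  0.0931]
 [ 0.4698 -0.0069  0.0931]]
```

Flap 2 is firm. On to flap 1, again probing gently first.

```bash
python3 -m handwheel '[[0,-0.013,0,0,0,0,0],[0,0,-0.02,0,0,0,0],[0,0,-0.02,0,0,0,0],[0,0,-0.02,0,0,0,0],[0,0,-0.018,0,0,0,0],[0,0,0,0,0,0,0],[0,0.006,0,0,0,0,0],[0,0.004,0,0,0,0,0],[0,0.001,0,0,0,0,0],[0,0,0,0,0,0,0]]'|grep -E "pos|force"
python3 -m handwheel '[[0,0.001,0,0,0,0,0],[0,0,0,0,0,0,0]]'|grep -E "pos|force"
python3 -m handwheel '[[0,0.001,0,0,0,0,0],[0,0,0,0,0,0,0]]'|grep -E "pos|force"
python3 - <<'E'
from flaps import *
chk()
E
```

```text
position: [0.4642, 0.0745, 0.0546]
force: [-0.6, 0.0, 0.2]
position: [0.4646, 0.075, 0.054]
force: [0.8, -0.7, 1.3]
position: [0.4646, 0.0752, 0.053]
force: [-1.0, -1.3, 1.3]
t 12.3 [0.4646 0.0752 0.053 ] [-1.04 -1.33  1.29]
1 [(np.int64(952), np.float64(0.0918)), (np.int64(4148), np.float64(0.0903))]
2 [(np.int64(2373), np.float64(0.088)), (np.int64(4112), np.float64(0.0891))]
3 [(np.int64(710), np.float64(0.0879)), (np.int64(1560), np.float64(0.0891))]
4 [(np.int64(0), None), (np.int64(0), None)]
finger lowest 0.09302018349052477 [[0.4735 0.0723 0.093 ]
 [0.4737 0.0757 0.0931]
 [0.4758 0.0817 0.0931]
 [0.4757 0.0789 0.0932]]
```

Flap 1 rocks (1.3 N, its far edge rises). Pushing it open in steps.

```bash
python3 -m handwheel '[[0,0.003,0,0,0,0,0],[0,0.003,0,0,0,0,0],[0,0.003,0,0,0,0,0],[0,0.003,0,0,0,0,0],[0,0,0,0,0,0,0]]'|grep -E "pos|force"
python3 -m handwheel '[[0,0.003,0,0,0,0,0],[0,0.003,0,0,0,0,0],[0,0.003,0,0,0,0,0],[0,0,0,0,0,0,0]]'|grep -E "pos|force"
python3 -m handwheel '[[0,0.002,0,0,0,0,0],[0,0.002,0,0,0,0,0],[0,0,0,0,0,0,0]]'|grep -E "pos|force"
python3 - <<'E'
from flaps import *
b=chk();cv2.imwrite("pics/w5.png",b)
E
```

```text
position: [0.4642, 0.0757, 0.0405]
force: [-0.4, -0.2, 0.7]
position: [0.464, 0.0753, 0.0315]
force: [-0.0, 0.3, -0.2]
position: [0.4643, 0.0753, 0.0277]
force: [-1.0, -1.0, 1.4]
t 13.55 [0.4643 0.0753 0.0277] [-1.   -1.05  1.43]
1 [(np.int64(945), np.float64(0.0736)), (np.int64(6270), np.float64(0.1183))]
2 [(np.int64(1838), np.float64(0.0886)), (np.int64(5768), np.float64(0.0892))]
3 [(np.int64(0), None), (np.int64(5), np.float64(0.0889))]
4 [(np.int64(0), None), (np.int64(0), None)]
finger lowest 0.0930326101156469 [[0.4734 0.076  0.093 ]
 [0.4734 0.0755 0.093 ]
 [0.4749 0.0711 0.0933]
 [0.4735 0.075  0.0933]]
```

View pics/w5.png

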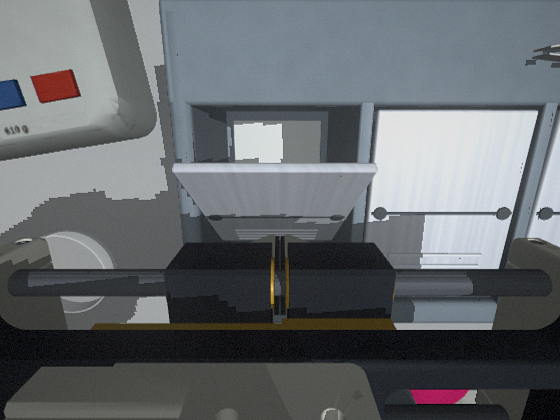

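Flap 1 is well tilted, with its far edge at row ~165. Continuing until it reaches its stop.

```bash
cat >> flaps.py <<'E'
def tilt():
    b,d=get_image("wrist");c=get_calibration("wrist");K,T=c["camera_matrix"],c["pose"]
    v,u=np.mgrid[:420,:560]
    P=np.stack([(u-K[0,2])/K[0,0]*d,(v-K[1,2])/K[1,1]*d,d],-1)@T[:3,:3].T+T[:3,3]
    q=P[...,:2]-C[0];X=q@ax;Y=q@np.array([.0525,.9986]);Z=P[...,2]
    m=(d>0)&(abs(Y)<.028)&(X>-.002)&(X<.04)&(Z>.093)&(Z<.15)
    a=np.polyfit(Z[m],X[m],1);print("tilt",np.pi/2-np.arctan(a[0]),"n",m.sum(),"rms",np.std(X[m]-np.polyval(a,Z[m])).round(4),"top z",np.percentile(Z[m],99).round(4));return b
E
python3 -m handwheel '[[0,0.002,0,0,0,0,0],[0,0.002,0,0,0,0,0],[0,0.002,0,0,0,0,0],[0,0,0,0,0,0,0]]'|grep -E "pos|force"
python3 -c "
from flaps import *
tilt()"
python3 -m handwheel '[[0,0.001,0,0,0,0,0],[0,0.001,0,0,0,0,0],[0,0,0,0,0,0,0]]'|grep -E "pos|force"
python3 -m handwheel '[[0,0.001,0,0,0,0,0],[0,0,0,0,0,0,0]]'|grep -E "pos|force"
python3 -c "
from flaps import *
tilt()"
```

```text
position: [0.4643, 0.0753, 0.0217]
force: [-1.1, -0.5, 1.1]
tilt 1.8705465537213604 n 16769 rms 0.007 top z 0.1463
position: [0.4645, 0.0754, 0.0199]
force: [-0.4, 0.1, 1.9]
position: [0.4644, 0.0754, 0.019]
force: [-1.6, -0.1, 3.0]
tilt 1.8641701117068252 n 16442 rms 0.007 top z 0.1436
```

```bash
sed -i 's/X>-.002/X>.009/' flaps.py
python3 -m handwheel '[[0,0.001,0,0,0,0,0],[0,0,0,0,0,0,0]]'|grep -E "pos|force"
python3 -c "
from flaps import *
tilt()"
python3 -m handwheel '[[0,0.001,0,0,0,0,0],[0,0,0,0,0,0,0]]'|grep -E "pos|force"
python3 -c "
from flaps import *
tilt()"
```

```text
position: [0.4642, 0.0754, 0.018]
force: [-3.8, 0.3, 6.1]
tilt 0.978225974541371 n 5309 rms 0.0012 top z 0.1277
position: [0.4639, 0.0755, 0.0172]
force: [-4.5, 0.0, 8.8]
tilt 0.9771887865805009 n 5367 rms 0.0012 top z 0.1277
```

```bash
python3 -m handwheel '[[0,0.001,0,0,0,0,0],[0,0,0,0,0,0,0]]'|grep -E "pos|force"
python3 -m handwheel '[[0,0.001,0,0,0,0,0],[0,0,0,0,0,0,0]]'|grep -E "pos|force"
python3 -c "
from flaps import *
cv2.imwrite('pics/w6.png',tilt())"
```

```text
position: [0.4637, 0.0755, 0.0163]
force: [-6.1, 0.2, 11.7]
position: [0.4633, 0.0755, 0.0153]
force: [-7.5, 0.2, 14.6]
tilt 0.9789833441030001 n 5500 rms 0.0012 top z 0.1276
```

Force rises while the tilt stays fixed, so the flap is at its stop. I'll back off toward the robot so I don't drag the flap, then lift.

```bash
python3 -m handwheel '[[0,-0.001,0,0.002,0,0,0],[0,0,0,0.002,0,0,0],[0,-0.005,0,0,0,0,0],[0,-0.01,0,0,0,0,0],[0,-0.015,0,0,0,0,0],[0,-0.02,0,0,0,0,0],[0,-0.03,0,0,0,0,0],[0,0,0,0,0,0,0]]'
python3 - <<'E'
from flaps import *
b,d=get_image("wrist");cv2.imwrite("pics/w7.png",b);c=get_calibration("wrist");K,T=c["camera_matrix"],c["pose"]
v,u=np.mgrid[:420,:560]
P=np.stack([(u-K[0,2])/K[0,0]*d,(v-K[1,2])/K[1,1]*d,d],-1)@T[:3,:3].T+T[:3,3]
q=P[...,:2]-C[0];X=q@ax;Y=q@np.array([.0525,.9986]);Z=P[...,2]
for y0 in(-.028,-.015,0,.015):
  for z0 in(.095,.1,.105,.11,.115,.12,.125):
    m=(d>0)&(Y>y0)&(Y<y0+.013)&(X>-.02)&(X<.05)&(abs(Z-z0)<.001)
    print(z0,m.sum(),np.median(X[m]).round(4) if m.any() else None,end=' | ')
  print()
E
```

```text
clock: 16.35
position: [0.4632, 0.0763, 0.0999]
ee_rot: [-2.201, 0.056, 2.187]
force: [0.8, -0.3, -0.7]
width: 0.004
0.095 18 0.0035 | 0.1 21 0.0064 | 0.105 24 0.0093 | 0.11 29 0.012 | 0.115 25 0.0153 | 0.12 34 0.0178 | 0.125 111 0.0219 | 
0.095 21 0.0035 | 0.1 19 0.0064 | 0.105 24 0.0094 | 0.11 29 0.012 | 0.115 31 0.0152 | 0.12 34 0.0177 | 0.125 121 0.0218 | 
0.095 22 0.0035 | 0.1 16 0.0064 | 0.105 24 0.0093 | 0.11 27 0.012 | 0.115 32 0.0152 | 0.12 33 0.0177 | 0.125 127 0.0218 | 
0.095 23 0.0035 | 0.1 22 0.0064 | 0.105 23 0.0093 | 0.11 29 0.012 | 0.115 32 0.0146 | 0.12 31 0.0177 | 0.125 113 0.0219 |
```

View pics/w7.png

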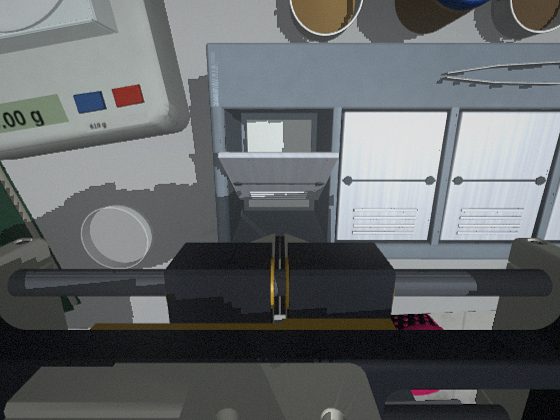

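Over 25 mm of height the face moves 14.3 mm in x, which gives a tilt of 1.05 rad: fully open. The tips are ~44 mm clear of the box. The dish, forceps, jar and tins are in place, so I'm handing in.

```bash
python3 -c "
from cell import *
s=observe();print(s['clock'],s['force']);print(sign_off())"
```

```text
16.4 [0.26162159 0.08260874 0.19141299]
the job is handed in; nothing more can be done
None
```

The empty lane was the leftmost one. Its flap (flap 1) now stands fully open, and I handed the job in at 16.4 s.

- **Finding the lane:** I pressed flaps 4, 3, 2 and then 1 with the closed fingertips. Flaps 4, 3 and 2 went firm at 13–14 N after about 1 mm. Flap 1 rocked at about 1.3 N.
- **Opening it:** I pushed flap 1 down until the force rose to about 16 N (15 N of it vertical) while the tilt stayed the same. I then backed the fingers off the face before lifting.
- **Last checks:** The wrist camera's depth gave a tilt of 1.05 rad after I let go. The fingertips were about 44 mm above the box, and the wrist force was near zero.
- **Bystanders:** In the last wrist picture, everything in view (the petri dish and at least parts of the forceps, jar and tins) looked undisturbed. I did not measure their positions again.
- **Disagreements:**
  - The reported tool height was about 34 mm lower than the real fingertips. The scene and wrist cameras agreed on this, and contact with the flaps confirmed it, so I worked from the real height.
  - An earlier tilt fit gave 0.98 rad. I think points on the flap's edge skewed it, and the slice-by-slice measurement gave 1.05.

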